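# Lock a spring channel nut into the bench mounting rail

### The arm

A 6-joint arm with a two-finger parallel gripper is mounted at the origin on the work surface. World frame = base frame: x ahead of the robot, y to its left, z up, the work surface at z = 0. Lengths are in m, angles in rad, forces in N, time in s.
With the tool pointing down it reaches from about 0.375 to 0.9 m from the base axis. Payload 3.1 kg.
Tool frame: the origin (TCP) lies between the finger pads; the fingertips stand 22 mm ahead of it and the grasp point (between the pads) lies 3 mm ahead of it; z points along the fingers, y is the line along which they close (so a half turn about z gives the same grasp; the last joint's range is limited). The gripper opens to 87 mm and grips with 3 to 60 N. Pads are 19 mm wide; open, the fingers measure 117 mm over their backs; the gripper's body (75 mm by 190 mm) begins 51 mm behind the grasp point.
Start: joints at [-1.442, 0.527, 1.433, -0, 1.181, -0.178], TCP at [0.189, -0.596, 0.245] pointing down, gripper open.
Joint ranges: [-3.08, 3.08], [-0.75, 2.2], [0.22, 2.44], [-1.43, 4.57], [0, 2.65], [-2.85, 2.85]. Speed limits (rad/s): [2.79, 2.79, 3.14, 3.14, 3.14, 3.14].

### API

Orientations are given as a unit quaternion [x, y, z, w].
In Python, from rig import robot gives the robot as it stands.
- The arm moves only by the tool move_arm, never from a script. Its argument "series" is text: rows parted by semicolons, each of 6 numbers parted by spaces: the shift along the tool's x, y, z in mm, then the turn, a rotation vector about the tool's x, y, z in degrees. In form: dx dy dz ax ay az; .... A call has 1 to 8 rows; each row is the pose to reach, as a shift and turn from the pose commanded when the call began, along the tool's axes at that moment; what a row does not reach only later rows make up. A row lasts 1/12 s, in which the tool goes at most 41.7 mm and 7.16 degrees, less where a joint would pass 70% of its speed; a pose out of reach is approached as far as the arm can. A call with a gripper value outside its range is refused whole. "jaw" is the opening, from 0 (shut) to 1 (fully open), set as the call begins (left out, the last holds). The fingers move at their own pace and stop on an object; "newtons" is the grip in N (left out, the last holds). Time passes only in rows, so rows that repeat a pose let the fingers close. It gives the time, the measured TCP pose, the force, the opening and the grip force at its end, in the units of the state.
- robot.get_obs(): the state, without advancing time (a new reading comes with each control period).
- robot.camera(name): name is "scene" or "top" or "wrist"; returns a dict with "img" (384x512x3 uint8, red, green, blue), "mtx" (3x3 intrinsics, pixels), "distortion" ([k1, k2, p1, p2, k3] as OpenCV has them; the pictures are not rectified), "world_to_cam" (4x4, takes a point from world to camera coordinates). Camera axes: x right, y down, z forward; pixel columns grow to the right and rows downward; lengths in m; the calibration is good to about 2 mm. A picture is of the moment at which its call begins. There is no depth.
- robot.hand_in(): hands the job in; it is judged then, once.
Trained networks look in a picture, given as the dict that the camera call returned (one of the last four; its "shot" number tells which), for a name from the list of things; names that differ only in an ending like _2 or _b are one class to them, and where a whole thing is asked for, a point or a joint stands for the part that bears it (a point fixed in the world has none). Each returns a list of dicts, best first, with "p" (0 to 1); they miss things now and then, are a little off and sometimes report something else, mostly with a low value. They report only what shows in the picture. A call takes as long as a camera call. They do not tell look-alikes from the thing itself.
- robot.search_frame(picture, thing): "xyz" ([x, y, z] in m, in world coordinates, good to about 4 mm: the middle of the surface that is visible of it).
- robot.tip_of(picture, thing): "xyz" ([x, y, z] in m, in world coordinates, good to about 4 mm: a listed point, or the origin of a listed thing).
The state is a dict: "time": time; "q": joint angles; "joint_velocities": joint speeds; "joint_torque": joint torques, N m; "position": TCP position; "tool_rot": TCP orientation; "ft_force": force on the tool from outside, world axes, zero at the start; "moment": the same for the moment, N m; "grip_width": finger opening in m; "grip_force": force on a finger pad.
Only numpy, scipy, OpenCV 4.12 (cv2) and the standard library are available. Lean on these libraries where they do the work, as an engineer would, in place of code of your own. Each camera call takes 0.05 s, during which the arm holds its last target. There are 200 camera calls.

### The job

Take the spring nut by its grip bar out of the foam tray and put it lengthwise into the slot of the mounting rail, midway between the two clamp plates. Press it down against its spring until the spring is solid and it goes no further, but not harder than that, give it a quarter turn so that it lies across the rail under the lips, then let it rise gently until its grooves catch the lips, and let go of it. Leave the three weights alone.

Things in the scene. Friction and masses are not known exactly. Their poses are not given: they have to be found in the camera images.
- nut_grip (a point): centre of the grip bar of the loose spring nut (bare steel, 101 mm tall in all, 0.17 kg, upright in the tray's rectangular pocket). Bar: 38 mm along the nut's x, 14 mm along y, 26 mm high (13 mm either way from here). z is up along the stud; x is the long axis of bar and nut plate alike. A half turn about z gives the same nut
- nut_plate (a point): on the nut's axis, 52 mm below nut_grip, at the upper face of the nut plate (the bottom of its grooves). Plate: 38 mm long (x), 20 wide (y), 7 thick, below this point. At both ends of x a ridge 2.5 mm thick rises 3 mm above it; in the middle is a hub, 19 mm diameter, 11 high; between hub and ridges are the grooves, 7 mm wide. Axes as nut_grip
- nut_foot (a point): underside of the nut plate, on the axis, 7 mm below nut_plate, moving with the plate. From here a coil spring with a 16 mm round foot hangs 29 mm further down. The foot can be pushed in 16.5 mm, then the spring is solid; it pushes with 4 N at first, 11 N just before it is solid
- rail: aluminium mounting rail fixed on the bench, 280 mm long (x), 52 wide (y), 40 high (z up); origin at the centre of its underside. Slot along the whole top, 24 mm wide; the lips beside it are 3 mm thick, turned down along the slot: those edges lie 12 to 15 mm from the centre line, from the top down to 33 mm height. 46 mm wide inside. Floor at 3 to 9 mm: packing of unknown thickness lies in it
- gap (a point): on the rail's centre line at the lips' top (40 mm above the bench), midway between two fixed square clamp plates; x along the rail, z up. Plate centres 70 mm from here along x either way; each 40 x 50 mm, 14 mm high with its bolt. The nut passes the slot with its x along the rail, and turns either way once its ridges are below the turned-down edges (nut_plate over 10 mm below here)
- seat (a point): on the rail's centre line, 7 mm below gap: where nut_plate is when home (nut crosswise, grooves up against the turned-down edges, held there by its spring). Pressed from above, the spring goes solid with nut_plate 4.5 to 10.5 mm below this point, as the packing is: the force rises steeply above 11 N. The grooves catch only if the nut is centred within about 1.5 mm; else a ridge lands on an edge. x along the rail, z up
- tray: fixed aluminium-edged tray with white foam, 198 x 138 mm, 47 mm high; origin at the centre of its underside. The nut's pocket (42 x 24 mm, 40 mm deep, long side along x) is centred at x = +47.5 mm; two weights stand in round pockets at x = -47.5 mm, y = +33 and -33 mm
- weight_a: polished steel knob weight, 38 mm diameter, 56 mm tall, in the tray; origin at the centre of its foot. Not to be moved
- weight_b: polished steel knob weight, 34 mm diameter, 44 mm tall, in the tray; origin at the centre of its foot. Not to be moved
- weight_c: large polished steel knob weight, 48 mm diameter, 75 mm tall, on the bench; origin at the centre of its foot. Not to be moved
Things that resemble listed ones, but are neither listed nor needed, are in the scene too. Leave any turquoise look-alike of the part that bears nut_grip alone.

How it is judged:
By the outcome, as a careful person would: the job done as asked, in the order asked, and still so for the second after the job is handed in, with the robot touching nothing.
It also fails if it takes over 72 s, if anything falls off the work surface, if the arm or the gripper's body presses on something with over 40 N, if the wrist force passes 120 N, or if a joint passes its speed limit or range.

## Working session

There is one attempt and no reset: what is moved stays moved. The work goes in short steps, Python scripts to look and compute and a tool call to move; the robot and the scene stay as the last step left them, time stands still between calls to the robot, and variables do not carry over. Pictures are saved under pics/ and viewed, at most 10 in all, crops included, and the job is handed in when it is done.

Besides the shell and the picture viewer there is one more tool, called after "Emit:" by a JSON object that holds its "name" and its "arguments". move_arm: Moves the arm, as the interface text tells. Its arguments: {"type":"object","properties":{"series":{"type":"string"},"jaw":{"type":"number"},"newtons":{"type":"number"}},"required":["series"]}

```bash
mkdir -p pics; cat > h.py <<'E'
import numpy as np,cv2
from rig import robot
from scipy.spatial.transform import Rotation as R
def proj(c,P):
    P=np.atleast_2d(np.array(P,float));T=np.array(c["world_to_cam"])
    return cv2.projectPoints(P,cv2.Rodrigues(T[:3,:3])[0],T[:3,3],np.array(c["mtx"]),np.array(c["distortion"]))[0][:,0]
def back(c,uv,z):
    uv=np.array(uv,float).reshape(-1,1,2);T=np.array(c["world_to_cam"])
    n=cv2.undistortPoints(uv,np.array(c["mtx"]),np.array(c["distortion"]))[:,0]
    d=np.c_[n,np.ones(len(n))]@T[:3,:3];o=-T[:3,:3].T@T[:3,3]
    return o+d*((z-o[2])/d[:,2])[:,None]
def tool(P):
    o=robot.get_obs();return R.from_quat(o["tool_rot"]).inv().apply(np.array(P)-o["position"])*1000
E
python3 - <<'E'
from h import *
np.set_printoptions(precision=4,suppress=True)
o=robot.get_obs();print(o["time"],o["position"],o["tool_rot"],o["grip_width"],o["ft_force"])
ims=[]
for n in ("scene","top"):
    c=robot.camera(n);ims.append(c["img"])
    for t in ("nut_grip","gap","seat","rail","tray","weight_a","weight_c"):
        r=robot.tip_of(c,t);print(n,t,[(np.round(x["xyz"],4).tolist(),round(x["p"],2),proj(c,x["xyz"])[0].round().tolist()) for x in r[:4]])
    cv2.imwrite(f"pics/{n}.png",c["img"][:,:,::-1])
cv2.imwrite("pics/both.png",cv2.resize(np.vstack(ims),(0,0),fx=.78,fy=.78,interpolation=cv2.INTER_AREA)[:,:,::-1])
E
```

```text
0.0 [ 0.1893 -0.5949  0.2436] [ 0.9882  0.1533  0.     -0.0011] 0.08765972957644873 [-0.4628  0.1173 -0.1792]
scene nut_grip [([0.6533, -0.1668, 0.0885], 0.88, [180.0, 190.0]), ([0.6378, -0.0907, 0.0881], 0.79, [213.0, 194.0]), ([0.5175, -0.1743, 0.0916], 0.51, [204.0, 159.0])]
scene gap [([0.5606, 0.1576, 0.0402], 0.64, [325.0, 215.0])]
scene seat [([0.5632, 0.1583, 0.0324], 0.58, [324.0, 219.0])]
scene rail [([0.5403, 0.1609, 0.0034], 0.75, [326.0, 222.0])]
scene tray [([0.4704, -0.1816, -0.0003], 0.82, [212.0, 177.0])]
scene weight_a [([0.471, -0.1767, 0.0013], 0.71, [213.0, 177.0]), ([0.4271, -0.2163, 0.0356], 0.63, [207.0, 156.0]), ([0.7484, -0.0288, -0.0007], 0.58, [219.0, 263.0]), ([0.4219, -0.1548, 0.0334], 0.47, [227.0, 160.0])]
scene weight_c [([0.471, -0.1767, 0.0013], 0.71, [213.0, 177.0]), ([0.4271, -0.2163, 0.0356], 0.63, [207.0, 156.0]), ([0.7484, -0.0288, -0.0007], 0.58, [219.0, 263.0]), ([0.4219, -0.1548, 0.0334], 0.47, [227.0, 160.0])]
top nut_grip [([0.6516, -0.1627, 0.0888], 0.7, [318.0, 170.0]), ([0.5201, -0.1706, 0.0899], 0.69, [326.0, 239.0]), ([0.6329, -0.0895, 0.0853], 0.54, [280.0, 180.0])]
top gap []
top seat []
top rail [([0.5446, 0.1631, -0.0001], 0.94, [156.0, 233.0])]
top tray [([0.4748, -0.1724, 0.0037], 0.63, [320.0, 264.0])]
top weight_a [([0.4227, -0.15, 0.0305], 0.89, [312.0, 291.0]), ([0.7445, -0.0243, -0.0036], 0.64, [245.0, 138.0]), ([0.4287, -0.2153, 0.0344], 0.6, [345.0, 287.0])]
top weight_c [([0.4227, -0.15, 0.0305], 0.89, [312.0, 291.0]), ([0.7445, -0.0243, -0.0036], 0.64, [245.0, 138.0]), ([0.4287, -0.2153, 0.0344], 0.6, [345.0, 287.0])]
```

View pics/scene.png

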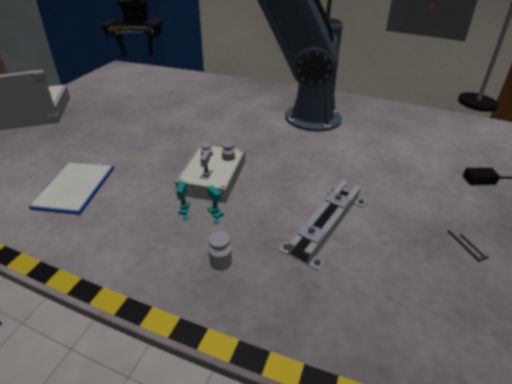

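View pics/top.png

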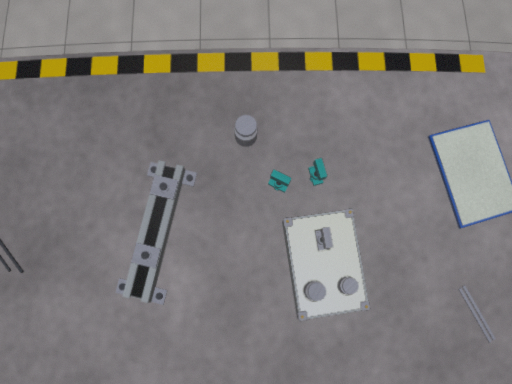

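The bare-steel nut stands in the tray: top (326,239), scene (204,159). The two turquoise look-alikes are outside the tray at top (280,180) and (318,170). The rail's clamp plates are at top (164,187) and (145,255). One enlarged crop will confirm this, along with coarse yaws.

```bash
python3 - <<'E'
from h import *
np.set_printoptions(precision=4,suppress=True)
c=robot.camera("top")
p=back(c,[[164,187],[145,255]],.05);print("plates",p,p.mean(0),np.degrees(np.arctan2(*(p[0]-p[1])[1::-1])))
t=back(c,[[303,315],[289,220],[366,307],[350,212]],.047);print("tray",t)
print("shift to above nut",tool([0.50,-0.17,0.26]), robot.get_obs()["q"])
im=c["img"]
cv2.imwrite("pics/crop.png",np.hstack([cv2.resize(im[200:330,270:390],(390,422),interpolation=2),cv2.resize(im[150:310,100:220],(390,422),interpolation=2)])[:,:,::-1])
E
```

```text
plates [[0.6305 0.1394 0.05  ]
 [0.4963 0.1751 0.05  ]] [0.5634 0.1573 0.05  ] -14.88578412996537
tray [[ 0.3774 -0.129   0.047 ]
 [ 0.5611 -0.1072  0.047 ]
 [ 0.3891 -0.2519  0.047 ]
 [ 0.5749 -0.2291  0.047 ]]
shift to above nut [ 424.9659 -311.502   -15.4266] [-1.4415  0.5274  1.4327 -0.      1.1814 -0.1785]
```

View pics/crop.png

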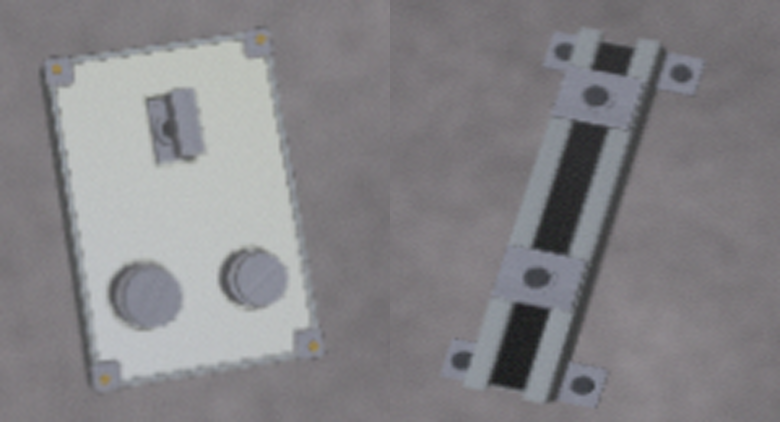

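The crop shows the bare-steel nut upright in the tray pocket (crop ≈175,125), bar along the tray's x, yaw about 7°. Rail yaw is about -15°. Next I move above the nut for a wrist view.

Emit:
{"name": "move_arm", "arguments": {"series": "425 -311 -15 0 0 10.6;425 -311 -15 0 0 10.6;425 -311 -15 0 0 10.6;425 -311 -15 0 0 10.6;425 -311 -15 0 0 10.6;425 -311 -15 0 0 10.6;425 -311 -15 0 0 10.6;425 -311 -15 0 0 10.6"}}

```text
time: 1.52
position: [0.3869, -0.325, 0.2544]
tool_rot: [0.998, 0.061, 0.0, 0.0]
ft_force: [1.3, -0.4, 0.1]
grip_width: 0.0872
grip_force: 0.0
```

```bash
python3 -c "
from h import *
print(robot.get_obs(),tool([.5,-.17,.26]))"
```

```text
{'time': 1.5167, 'q': array([-9.20145231e-01,  3.53748669e-01,  1.71711794e+00,  1.03109440e-04,
        1.07000369e+00,  5.28251135e-01]), 'joint_velocities': array([ 0.95699778, -0.08606652,  0.09247649,  0.00289143, -0.02330243,
        0.94736072]), 'joint_torque': array([-4.24189791e+00, -3.48996413e+01, -1.52170318e+01, -1.08285467e-02,
        1.78812998e-01, -6.51532933e-01]), 'position': array([ 0.38690842, -0.32496594,  0.25438606]), 'tool_rot': array([9.98129312e-01, 6.11370899e-02, 2.38380690e-04, 2.75083270e-04]), 'ft_force': array([ 1.26846838, -0.38028484,  0.10482588]), 'moment': array([-0.01280504, -0.0605455 , -0.00852828]), 'grip_force': 0.0, 'grip_width': 0.08717424753243404} [ 131.16154043 -140.00192934   -5.63689635]
```

Emit:
{"name": "move_arm", "arguments": {"series": "120 -128 -5 0 0 0;120 -128 -5 0 0 0;120 -128 -5 0 0 0;120 -128 -5 0 0 0;120 -128 -5 0 0 0;120 -128 -5 0 0 0;120 -128 -5 0 0 0"}}

```text
time: 2.1
position: [0.4894, -0.1849, 0.259]
tool_rot: [0.998, 0.062, -0.0, 0.0]
ft_force: [0.1, -0.1, -0.1]
grip_width: 0.087
grip_force: 0.0
```

```bash
cat >> h.py <<'E'
def look(thing,name,n=1,key="tip_of"):
    for i in range(n):
        c=robot.camera("wrist")
        for x in getattr(robot,key)(c,thing)[:3]: print(key,thing,np.round(x["xyz"],4),round(x["p"],2),proj(c,x["xyz"])[0].round())
    np.savez("last.npz",**{k:np.array(v) for k,v in c.items()})
    if name: cv2.imwrite(f"pics/{name}.png",c["img"][:,:,::-1])
    return c
E
python3 - <<'E'
from h import *
o=robot.get_obs();print(o["time"],o["position"],o["tool_rot"],o["joint_velocities"].round(3))
look("nut_grip","w1",3); look("nut_grip",None,1,"search_frame")
E
```

```text
2.1 [ 0.48936678 -0.1848706   0.25904579] [ 9.98059352e-01  6.22681738e-02 -2.35149767e-04  3.85343200e-04] [-0.043 -0.     0.006  0.    -0.002  0.001]
tip_of nut_grip [ 0.6527 -0.1637  0.0873] 0.74 [250.  20.]
tip_of nut_grip [ 0.5218 -0.1683  0.0947] 0.66 [240. 148.]
tip_of nut_grip [ 0.6499 -0.1635  0.0815] 0.98 [248.  24.]
tip_of nut_grip [ 0.6351 -0.0886  0.086 ] 0.93 [175.  29.]
tip_of nut_grip [ 0.5229 -0.1702  0.0974] 0.82 [241. 147.]
tip_of nut_grip [ 0.521  -0.1705  0.0953] 0.6 [240. 148.]
tip_of nut_grip [ 0.6335 -0.092   0.0861] 0.59 [178.  31.]
search_frame nut_grip [ 0.6299 -0.0963  0.1008] 0.83 [178.  31.]
search_frame nut_grip [ 0.6452 -0.1688  0.0969] 0.7 [253.  25.]
search_frame nut_grip [ 0.5253 -0.1729  0.1108] 0.67 [243. 146.]
```

View pics/w1.png

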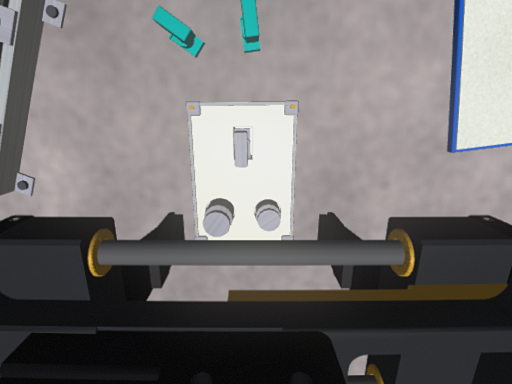

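The wrist view shows the nut's bar at px (241,147), nearly upright in the image, with the turquoise ones at (178,31) and (250,22). I will overlay the modelled top face to refine it.

```bash
python3 - <<'E'
from h import *
c=dict(np.load("last.npz"));im=c["img"]
S=12;x0,y0=215,115
crop=cv2.resize(im[y0:y0+50,x0:x0+56],None,fx=S,fy=S,interpolation=2)[:,:,::-1].copy()
def rect(cx,cy,z,a,l,w):
    a=np.radians(a);u=np.array([np.cos(a),np.sin(a)]);v=np.array([-u[1],u[0]])
    return [[*(np.array([cx,cy])+sx*l/2*u+sy*w/2*v),z] for sx,sy in((1,1),(1,-1),(-1,-1),(-1,1))]
for r,col in((rect(.5215,-.170,.108,7,.038,.014),(0,0,255)),(rect(.5228,-.1737,.047,6.8,.042,.024),(0,200,0))):
    q=((proj(c,r)-[x0,y0]+.5)*S).astype(int);cv2.polylines(crop,[q],True,col,1)
cv2.imwrite("pics/w1c.png",crop)
E
```

```text
(no output)
```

View pics/w1c.png

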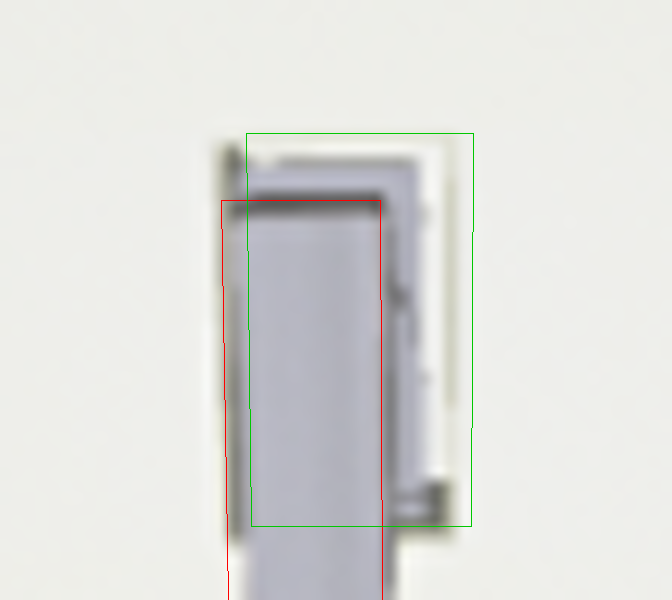

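```bash
python3 -c "
from h import *
o=robot.get_obs();print(o['time'],o['position'],o['joint_velocities'].round(4),tool([.521,-.171,.098]))"
```

```text
2.5 [ 0.48895884 -0.18580845  0.2590012 ] [ 0.0097  0.0004 -0.0012  0.0009 -0.0002 -0.0003] [ 33.61663651 -10.8233642  160.99717007]
```

Emit:
{"name": "move_arm", "arguments": {"series": "33.5 -11 40 0 0 0;33.5 -11 80 0 0 0;33.5 -11 110 0 0 0;33.5 -11 135 0 0 0;33.5 -11 150 0 0 0;33.5 -11 161 0 0 0;33.5 -11 161 0 0 0;33.5 -11 161 0 0 0"}}

```text
time: 3.17
position: [0.5215, -0.1703, 0.098]
tool_rot: [0.998, 0.061, -0.0, -0.0]
ft_force: [1.5, 0.6, -0.2]
grip_width: 0.0871
grip_force: 0.0
```

```bash
python3 -c "
from h import *
o=robot.get_obs();print(o['position'],o['tool_rot'])
look('nut_grip','w2',2)"
```

```text
[ 0.52145047 -0.17026194  0.098045  ] [ 9.98131759e-01  6.10981954e-02 -4.23361970e-05 -3.33812837e-05]
tip_of nut_grip [ 0.6348 -0.088   0.0859] 0.94 [116.  11.]
tip_of nut_grip [ 0.5221 -0.1714  0.0939] 0.87 [254. 241.]
tip_of nut_grip [ 0.5219 -0.1711  0.0963] 0.96 [252. 243.]
tip_of nut_grip [ 0.6367 -0.0906  0.0864] 0.67 [122.   9.]
```

View pics/w2.png

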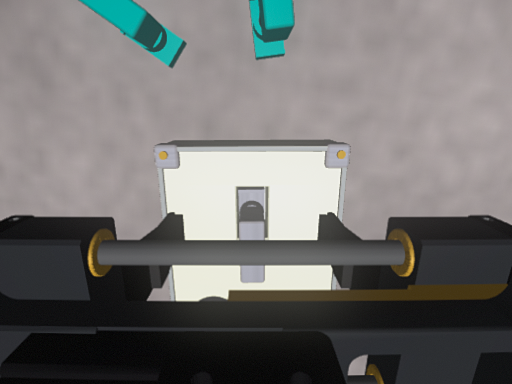

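The bar stands at px (252,250), centred between the fingers at (165,250) and (340,250). Now I close.

Emit:
{"name": "move_arm", "arguments": {"series": "0 0 0 0 0 0;0 0 0 0 0 0;0 0 0 0 0 0;0 0 0 0 0 0;0 0 0 0 0 0;0 0 0 0 0 0;0 0 0 0 0 0;0 0 0 0 0 0", "jaw": 0, "newtons": 45}}

```text
time: 4.03
position: [0.5213, -0.1698, 0.098]
tool_rot: [0.998, 0.061, -0.0, -0.0]
ft_force: [0.6, 0.6, 0.4]
grip_width: 0.0415
grip_force: 0.0
```

Emit:
{"name": "move_arm", "arguments": {"series": "0 0 0 0 0 0;0 0 0 0 0 0;0 0 0 0 0 0;0 0 0 0 0 0;0 0 0 0 0 0;0 0 0 0 0 0;0 0 0 0 0 0"}}

```text
time: 4.62
position: [0.5213, -0.1698, 0.098]
tool_rot: [0.998, 0.061, -0.0, -0.0]
ft_force: [-1.0, 0.3, -1.4]
grip_width: 0.0135
grip_force: 44.9
```

Emit:
{"name": "move_arm", "arguments": {"series": "0 0 -15 0 0 0;0 0 -40 0 0 0;0 0 -75 0 0 0;0 0 -105 0 0 0;0 0 -120 0 0 0;0 0 -120 0 0 0;0 0 -120 0 0 0"}}

```text
time: 5.2
position: [0.5212, -0.1698, 0.2183]
tool_rot: [0.998, 0.061, 0.0, 0.0]
ft_force: [-0.8, 0.8, -2.3]
grip_width: 0.0134
grip_force: 44.9
```

```bash
python3 -c "
from h import *
print(tool([.486,.178,.22]),robot.get_obs()['ft_force'])"
```

```text
[   7.63789138 -349.47863853   -1.91136933] [-0.76936875  0.83386754 -2.31528783]
```

Emit:
{"name": "move_arm", "arguments": {"series": "1 -35 -2 0 0 3;2 -75 -2 0 0 6;3 -115 -2 0 0 9;4 -155 -2 0 0 12;5 -195 -2 0 0 15;6 -235 -2 0 0 18;7 -275 -2 0 0 21;8 -310 -2 0 0 21.9"}}

```text
time: 5.87
position: [0.4888, 0.141, 0.2177]
tool_rot: [0.991, -0.13, -0.003, 0.0]
ft_force: [0.3, -0.3, -1.8]
grip_width: 0.0137
grip_force: 44.9
```

```bash
python3 -c "
from h import *
print(tool([.486,.178,.22]),robot.get_obs()['position'])"
```

```text
[-12.3068274  -35.0398483   -2.33084163] [0.48883184 0.14097103 0.21765095]
```

Emit:
{"name": "move_arm", "arguments": {"series": "-7 -20 0 0 0 0;-12 -32 0 0 0 0;-12 -32 0 0 0 0;-12 -32 0 0 0 0;-12 -32 0 0 0 0;-12 -32 0 0 0 0"}}

```text
time: 6.37
position: [0.4877, 0.1717, 0.2192]
tool_rot: [0.992, -0.13, -0.001, 0.0]
ft_force: [-0.1, -0.7, -2.7]
grip_width: 0.0138
grip_force: 44.9
```

```bash
python3 - <<'E'
from h import *
o=robot.get_obs();print(o["time"],o["position"],o["tool_rot"],o["joint_velocities"].round(3))
look("gap","w3",3);look("rail",None,1);look("nut_grip",None,2)
E
```

```text
6.3667 [0.4876544  0.1717466  0.21918492] [ 9.91514527e-01 -1.29992469e-01 -8.60396146e-04  4.00631507e-04] [-0.006 -0.01  -0.005  0.003  0.001  0.001]
tip_of rail [0.5372 0.1597 0.0032] 0.65 [251. 130.]
tip_of nut_grip [0.4862 0.1697 0.2171] 0.61 [257. 244.]
tip_of nut_grip [0.4867 0.175  0.2194] 0.98 [249. 247.]
```

View pics/w3.png

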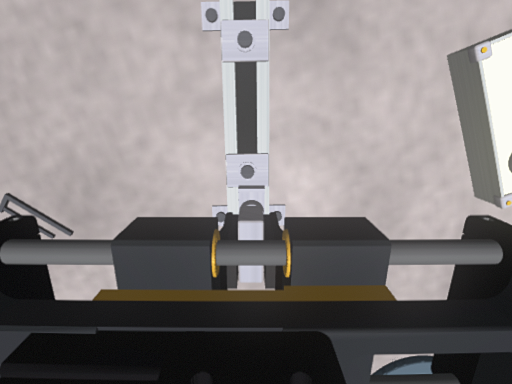

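The wrist view shows the slot between the plates: dark band cols 235–257, rows 62–153, plates at (245,40) and (247,171). I'll fit the slot edges subpixel.

```bash
python3 - <<'E'
from h import *
np.set_printoptions(precision=4,suppress=True)
C=dict(np.load("last.npz"))
c=robot.camera("wrist");g=cv2.GaussianBlur(cv2.cvtColor(c["img"],cv2.COLOR_RGB2GRAY),(0,0),.8).astype(float)
print(g[100,215:280].astype(int));print(g[20:175,246].astype(int))
L=[];Rr=[]
for r in range(72,146):
    row=g[r];d=np.diff(row)
    for lst,s,a,b in((L,-1,228,245),(Rr,1,247,266)):
        k=a+np.argmax(s*d[a:b]);w=np.clip(s*d[k-2:k+3],0,None);lst.append([(w*(np.arange(k-2,k+3)+.5)).sum()/w.sum(),r])
l=back(c,L,.040);r=back(c,Rr,.040)
pl=np.polyfit(l[:,0],l[:,1],1);pr=np.polyfit(r[:,0],r[:,1],1)
yaw=np.degrees(np.arctan([pl[0],pr[0]]));m=(pl+pr)/2
print("yaw",yaw,"width",(np.polyval(pl,.56)-np.polyval(pr,.56))*np.cos(np.radians(15)))
col=g[:,246];d=np.diff(col)
f=45+np.argmax(-d[45:75]);n=140+np.argmax(d[140:165]);print("rows",f,n)
for z in(.040,.045):
    P=back(c,[[245.5,f+.5],[247,n+.5]],z)
    print(z,P,"mid",P[:,:2].mean(0),"len",np.linalg.norm(P[0]-P[1]))
x=.5634;print("centre y at x",x,np.polyval(m,x),"resid",np.std(l[:,1]-np.polyval(pl,l[:,0])))
T=c["world_to_cam"];print("cam",-T[:3,:3].T@T[:3,3],robot.get_obs()["position"],R.from_quat(robot.get_obs()["tool_rot"]).as_matrix())
# bar in hand: edges
print(g[225,225:280].astype(int));print(g[195:290,251].astype(int))
E
```

```text
[173 173 173 173 174 174 174 176 187 206 218 219 217 216 217 217 218 218
 218 218 202 152  99  77  74  75  75  75  75  75  75  75  75  74  74  74
  74  74  74  73  73  89 139 195 218 219 216 216 216 217 218 217 214 211
 208 200 195 194 195 195 195 194 194 194 194]
[182 203 206 205 205 205 206 208 209 195 152 117 108 109 110 109 109 109
 109 109 110 111 111 111 109 103 108 144 190 206 196 188 195 199 199 199
 200 203 205 193 156 108  81  75  76  76  76  76  76  76  76  76  76  76
  76  76  75  75  75  75  75  75  75  75  75  75  75  75  75  75  75  75
  75  74  74  75  75  75  75  75  75  74  74  74  74  74  74  74  74  74
  74  74  74  74  75  75  74  74  74  74  74  74  74  74  74  74  74  74
  75  75  75  75  75  75  75  75  75  75  75  75  75  76  76  76  77  77
  76  76  77  77  76  76  85 128 187 208 207 206 206 206 200 194 201 201
 171 122 105 108 111 111 111 110 110 111 112]
yaw [-14.0509 -14.1253] width 0.023559056341196344
rows 60 153
0.04 [[0.6126 0.1463 0.04  ]
 [0.5137 0.1712 0.04  ]] mid [0.5632 0.1588] len 0.10199519635776622
0.045 [[0.6118 0.1465 0.045 ]
 [0.5144 0.170
[... 167 characters left out ...]
.2201] [[ 0.9665 -0.2565  0.0001]
 [-0.2565 -0.9665  0.    ]
 [ 0.0001 -0.     -1.    ]]
[ 52  51  52  52  52  53  54  54  55  54  53  60  98 161 198 208 209 209
 208 207 207 207 207 207 207 206 204 203 202 200 199 200 202 203 206 207
 204 183 134  83  59  55  56  57  56  56  55  55  54  54  54  53  59  91
 149]
[213 213 214 212 184 127  99  97 109 137 148 117  97  95  96  96  96  95
  94  94  94  94  94  94 100 126 161 186 198 203 204 204 204 203 203 203
 203 203 203 203 203 203 205 202 172 109  68  62  68  74  80  84  87  91
  96 101 104 106 109 112 115 118 119 120 119 119 117 114 113 124 156 192
 203 203 202 202 202 202 203 203 203 202 202 202 202 202 198 190 181 178
 176 176 177 173 152]
```

```bash
python3 - <<'E'
from h import *
np.set_printoptions(precision=2,suppress=True)
c=robot.camera("wrist");g=cv2.GaussianBlur(cv2.cvtColor(c["img"],cv2.COLOR_RGB2GRAY),(0,0),.8).astype(float)
def cr(a,off,th):
    s=a-th;k=np.where(s[:-1]*s[1:]<0)[0];return off+k+s[k]/(s[k]-s[k+1])
for r in(222,226,230,234,238): print(r,cr(g[r,228:275],228,130))
top=[cr(g[208:236,u],208,150)[:1].tolist() for u in(242,246,250,254,258)];print(top)
e=cr(g[226,228:275],228,130)
for z in(.202,.205,.208): print(z,"end",tool(back(c,[[250,np.median(np.concatenate([t for t in top if t]))]],z)),"sides",tool(back(c,[[e[0],226],[e[-1],226]],z)))
print("plate mid in tool",tool([.5632,.1583,.22]))
E
```

```text
222 [237.66 262.8 ]
226 [237.52 263.04]
230 [237.48 263.02]
234 [237.53 262.98]
238 [237.61 262.92]
[[220.59459459459458], [220.61111111111111], [220.66666666666666], [220.73529411764707], [220.6]]
0.202 end [[ 7.14 -1.11 18.09]] sides [[ 3.47 -8.99 18.09]
 [ 3.48  7.12 18.09]]
0.205 end [[ 8.38 -1.1  15.09]] sides [[ 4.79 -8.83 15.09]
 [ 4.8   6.97 15.09]]
0.208 end [[ 9.63 -1.09 12.09]] sides [[ 6.11 -8.67 12.09]
 [ 6.11  6.82 12.09]]
plate mid in tool [76.49 -5.25  0.1 ]
```

Emit:
{"name": "move_arm", "arguments": {"series": "20 -1 0 0 0 -7;40 -2 0 0 0 -14;60 -3 0 0 0 -21;80 -4 0 0 0 -28;100 -5 0 0 0 -35;120 -5 0 0 0 -42;140 -5 0 0 0 -49;152 -5 0 0 0 -56"}}

```text
time: 7.73
position: [0.6383, 0.138, 0.2199]
tool_rot: [0.935, 0.354, 0.001, 0.0]
ft_force: [0.4, 0.3, -1.5]
grip_width: 0.0134
grip_force: 44.9
```

Emit:
{"name": "move_arm", "arguments": {"series": "0 0 0 0 0 -7;0 0 0 0 0 -14;0 0 0 0 0 -21;0 0 0 0 0 -28;0 0 0 0 0 -35;0 0 0 0 0 -42;0 0 0 0 0 -49;0 0 0 0 0 -56"}}

```text
time: 8.4
position: [0.6359, 0.1387, 0.2197]
tool_rot: [0.659, 0.752, -0.0, -0.0]
ft_force: [-0.4, 0.0, -1.2]
grip_width: 0.0136
grip_force: 44.9
```

Emit:
{"name": "move_arm", "arguments": {"series": "0 0 0 0 0 -7;0 0 0 0 0 -14;0 0 0 0 0 -21;0 0 0 0 0 -28;0 0 0 0 0 -35;0 0 0 0 0 -42;0 0 0 0 0 -49;0 0 0 0 0 -56"}}

```text
time: 9.07
position: [0.6359, 0.1387, 0.2197]
tool_rot: [0.229, 0.973, -0.0, -0.0]
ft_force: [0.0, -0.7, -1.8]
grip_width: 0.0133
grip_force: 44.9
```

Emit:
{"name": "move_arm", "arguments": {"series": "0 0 0 0 0 -6.5;0 0 0 0 0 -12.7;0 0 0 0 0 -12.7;0 0 0 0 0 -12.7;0 0 0 0 0 -12.7;0 0 0 0 0 -12.7;0 0 0 0 0 -12.7"}}

```text
time: 9.65
position: [0.6361, 0.1386, 0.22]
tool_rot: [0.124, 0.992, -0.0, -0.0]
ft_force: [-0.1, 0.1, -1.9]
grip_width: 0.0136
grip_force: 44.9
```

```bash
cat >> h.py <<'E'
def cr(a,off,th):
    s=a-th;k=np.where(s[:-1]*s[1:]<0)[0];return off+k+s[k]/(s[k]-s[k+1])
def slot(c,rows,c0=246,z=.040,half=60):
    """per-row edges of dark slot; returns yaw(deg), width, polyfit of centre line in world, and points"""
    g=cv2.GaussianBlur(cv2.cvtColor(c["img"],cv2.COLOR_RGB2GRAY),(0,0),.8).astype(float)
    L=[];Q=[]
    for r in rows:
        a=cr(g[r,c0-half:c0+half],c0-half,145);l=a[a<c0];q=a[a>c0]
        if len(l) and len(q): L.append([l[-1],r]);Q.append([q[0],r])
    l=back(c,L,z);q=back(c,Q,z);pl=np.polyfit(l[:,0],l[:,1],1);pr=np.polyfit(q[:,0],q[:,1],1);m=(pl+pr)/2
    return np.degrees(np.arctan([pl[0],pr[0]])),abs(np.polyval(pl-pr,.563))*np.cos(np.arctan(m[0])),m,g
E
python3 - <<'E'
from h import *
np.set_printoptions(precision=4,suppress=True)
o=robot.get_obs();print(o["time"],o["position"],np.degrees(R.from_quat(o["tool_rot"]).as_euler("xyz")),o["q"],o["joint_velocities"].round(3))
c=robot.camera("wrist");cv2.imwrite("pics/w4.png",c["img"][:,:,::-1])
y,w,m,g=slot(c,range(75,140));print(y,w,m,np.polyval(m,.5632))
print(cr(g[20:200,246],20,145))
f=cr(g[45:75,246],45,145)[-1];n=cr(g[135:170,246],135,145)[0];P=back(c,[[246,f],[246,n]],.045);print(f,n,P,P.mean(0),np.linalg.norm(P[0]-P[1]))
E
```

```text
9.65 [0.6361 0.1386 0.22  ] [-179.998    -0.0076  165.7774] [ 0.0433  0.5893  1.3877  0.      1.1647 -1.2793] [-0.001 -0.001 -0.     0.    -0.001 -0.005]
[-13.9923 -13.885 ] 0.023587171097226342 [-0.2482  0.298 ] 0.15817326804778753
[ 31.92    44.8462 153.2963 166.6552 175.1538 185.2647]Traceback (most recent call last):
  File "<stdin>", line 7, in <module>
IndexError: index -1 is out of bounds for axis 0 with size 0
```

View pics/w4.png

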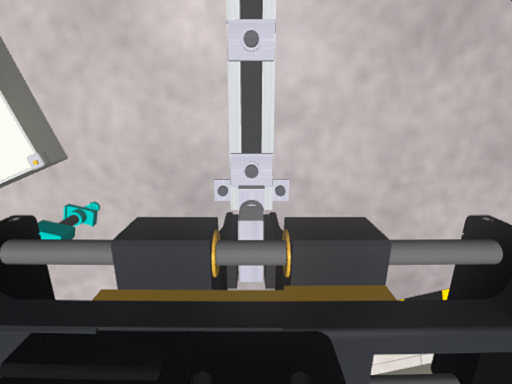

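```bash
python3 - <<'E'
from h import *
np.set_printoptions(precision=4,suppress=True)
c=robot.camera("wrist");y,w,m,g=slot(c,range(75,140),251)
f=cr(g[50:75,253],50,145)[-1];n=cr(g[135:170,253],135,145)[0]
for z in(.04,.045):
    P=back(c,[[253,f],[253,n]],z);print(f,n,P,P.mean(0),np.linalg.norm(P[0]-P[1]))
print(y,w,np.polyval(m,.5632))
print(g[200,190:310].astype(int)); print(g[226,190:310].astype(int))
y0=np.polyval(m,.5632)
print("to gap, z same",tool([.5632,.1581,.22]))
E
```

```text
60.08163265306123 153.27777777777777 [[0.5142 0.1728 0.04  ]
 [0.6133 0.148  0.04  ]] [0.5637 0.1604 0.04  ] 0.10211140742122705
60.08163265306123 153.27777777777777 [[0.515  0.1726 0.045 ]
 [0.6125 0.1481 0.045 ]] [0.5638 0.1603 0.045 ] 0.10051759540206387
[-14.0043 -13.8739] 0.023556746448652306 0.1581792583742389
[158 158 159 160 161 163 164 165 166 166 166 166 166 165 165 165 165 165
 165 165 165 165 166 170 179 189 193 195 196 197 195 195 197 199 198 196
 194 194 195 197 205 213 216 218 218 217 215 214 211 207 205 203 203 204
 201 191 176 158 144 137 135 133 134 137 146 159 168 180 193 204 209 208
 205 205 210 216 216 215 216 218 218 215 207 201 198 197 197 198 200 201
 198 196 196 196 196 197 198 196 189 181 178 177 177 177 178 178 179 179
 178 177 176 176 176 175 175 174 174 174 173 173]
[ 50  50  50  51  51  51  51  51  51  51  51  51  51  51  51  52  52  52
  52  52  52  52  52  52  52  50  52  73 123 163 176 169 136  88  57  50
  50  51  51  51  51  53  54  54  54  53  59  95 156 193 206 208 208 207
 206 206 206 206 207 206 205 203 202 201 200 199 199 201 203 205 206 205
 186 136  84  59  54  55  56  56  55  54  53  53  52  52  51  52  65 102
 144 163 159 132  87  59  53  54  55  56  56  55  56  55  55  55  55  55
  54  55  55  54  54  54  54  54  54  54  54  53]
to gap, z same [75.4451  0.9665  0.0334]
```

Emit:
{"name": "move_arm", "arguments": {"series": "25 0.5 0 0 0 -0.2;50 1 10 0 0 -0.2;70 1 30 0 0 -0.2;75.3 1.1 50 0 0 -0.2;75.3 1.1 70 0 0 -0.2;75.3 1.1 75 0 0 -0.2;75.3 1.1 75 0 0 -0.2;75.3 1.1 75 0 0 -0.2"}}

```text
time: 10.42
position: [0.5643, 0.1581, 0.1455]
tool_rot: [0.122, 0.993, 0.0, 0.001]
ft_force: [1.0, 0.4, -2.1]
grip_width: 0.0138
grip_force: 44.9
```

```bash
python3 - <<'E'
from h import *
np.set_printoptions(precision=4,suppress=True)
o=robot.get_obs();print(o["time"],o["position"],np.degrees(R.from_quat(o["tool_rot"]).as_euler("xyz")),o["ft_force"])
c=robot.camera("wrist");cv2.imwrite("pics/w5.png",c["img"][:,:,::-1])
print(tool([.5634,.1581,.1]))
E
```

```text
10.4167 [0.5643 0.1581 0.1455] [179.9796   0.0638 166.0131] [ 0.9765  0.387  -2.0753]
[ 1.4471 -0.3696 46.0482]
```

View pics/w5.png

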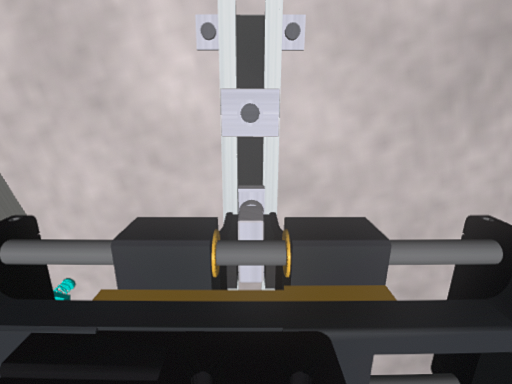

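The nut plate (251,190) lines up with the slot band (cols 237–264). Lowering.

Emit:
{"name": "move_arm", "arguments": {"series": "0 0 10 0 0 0;0 0 22 0 0 0;0 0 32 0 0 0;0 0 38 0 0 0;0 0 41 0 0 0;0 0 41 0 0 0;0 0 41 0 0 0;0 0 41 0 0 0"}}

```text
time: 11.13
position: [0.5638, 0.1582, 0.1044]
tool_rot: [0.122, 0.993, 0.0, 0.001]
ft_force: [0.4, 0.6, -1.3]
grip_width: 0.0135
grip_force: 44.9
```

```bash
python3 - <<'E'
from h import *
np.set_printoptions(precision=4,suppress=True)
o=robot.get_obs();print(o["position"],o["ft_force"],o["joint_velocities"].round(4),tool([.5634,.1581,.1]))
c=robot.camera("wrist");y,w,m,g=slot(c,range(130,165),252)
print(y,w,np.polyval(m,.5634))
E
```

```text
[0.5638 0.1582 0.1044] [ 0.4458  0.6108 -1.2624] [ 0.002  -0.0041 -0.001   0.0009 -0.0007 -0.001 ] [ 0.4013 -0.1676  4.4494]
[-14.2497 -13.714 ] 0.02413090321204985 0.15824177461656302
```

Emit:
{"name": "move_arm", "arguments": {"series": "0.3 -0.1 2 0 0 0;0.3 -0.1 4 0 0 0;0.3 -0.1 6 0 0 0;0.3 -0.1 8 0 0 0;0.3 -0.1 9 0 0 0;0.3 -0.1 10 0 0 0;0.3 -0.1 10 0 0 0;0.3 -0.1 10 0 0 0"}}

```text
time: 11.85
position: [0.5636, 0.1582, 0.0945]
tool_rot: [0.122, 0.993, 0.0, 0.001]
ft_force: [0.7, 0.8, 5.6]
grip_width: 0.0139
grip_force: 44.9
```

Emit:
{"name": "move_arm", "arguments": {"series": "0 0 1.5 0 0 0;0 0 3 0 0 0;0 0 4.5 0 0 0;0 0 6 0 0 0;0 0 7 0 0 0;0 0 8 0 0 0;0 0 8 0 0 0;0 0 8 0 0 0"}}

```text
time: 12.52
position: [0.5638, 0.1583, 0.087]
tool_rot: [0.122, 0.993, 0.0, 0.001]
ft_force: [-0.1, 0.2, 7.7]
grip_width: 0.0137
grip_force: 44.9
```

Emit:
{"name": "move_arm", "arguments": {"series": "0 0 0.5 0 0 0;0 0 1 0 0 0;0 0 1.5 0 0 0;0 0 2 0 0 0;0 0 2 0 0 0;0 0 2 0 0 0"}}

```text
time: 13.02
position: [0.5638, 0.1583, 0.0854]
tool_rot: [0.122, 0.993, 0.0, 0.001]
ft_force: [-1.5, 0.4, 9.7]
grip_width: 0.0136
grip_force: 44.9
```

Emit:
{"name": "move_arm", "arguments": {"series": "0 0 0.5 0 0 0;0 0 0.5 0 0 0;0 0 0.5 0 0 0"}}

```text
time: 13.27
position: [0.5638, 0.1583, 0.0853]
tool_rot: [0.121, 0.993, 0.0, 0.001]
ft_force: [-1.1, 0.8, 12.6]
grip_width: 0.0136
grip_force: 44.9
```

Emit:
{"name": "move_arm", "arguments": {"series": "0 0 0.5 0 0 0;0 0 0.5 0 0 0;0 0 0.5 0 0 0"}}

```text
time: 13.52
position: [0.5639, 0.1583, 0.0853]
tool_rot: [0.122, 0.993, 0.0, 0.001]
ft_force: [-2.8, 0.2, 15.6]
grip_width: 0.0134
grip_force: 44.9
```

The spring is solid at TCP z .0853: 16.5 mm of travel, and the force rises steeply. I ease off the excess and turn.

Emit:
{"name": "move_arm", "arguments": {"series": "0 0 -0.7 0 0 0;0 0 -0.7 0 0 0"}}

```text
time: 13.68
position: [0.5638, 0.1583, 0.0854]
tool_rot: [0.122, 0.993, 0.0, 0.001]
ft_force: [-2.0, 0.4, 12.2]
grip_width: 0.0137
grip_force: 44.9
```

Emit:
{"name": "move_arm", "arguments": {"series": "0 0 0 0 0 6;0 0 0 0 0 12;0 0 0 0 0 18;0 0 0 0 0 24;0 0 0 0 0 30;0 0 0 0 0 36;0 0 0 0 0 42;0 0 0 0 0 45"}}

```text
time: 14.35
position: [0.5646, 0.1585, 0.0854]
tool_rot: [0.494, 0.869, 0.001, 0.002]
ft_force: [-0.4, 1.4, 10.8]
grip_width: 0.0136
grip_force: 44.9
```

Emit:
{"name": "move_arm", "arguments": {"series": "0 0 0 0 0 6;0 0 0 0 0 12;0 0 0 0 0 18;0 0 0 0 0 24;0 0 0 0 0 30;0 0 0 0 0 36;0 0 0 0 0 42;0 0 0 0 0 45"}}

```text
time: 15.02
position: [0.5652, 0.1583, 0.0854]
tool_rot: [0.789, 0.614, 0.002, 0.001]
ft_force: [0.9, 1.2, 10.0]
grip_width: 0.014
grip_force: 44.9
```

```bash
python3 - <<'E'
from h import *
np.set_printoptions(precision=4,suppress=True)
c=robot.camera("wrist");cv2.imwrite("pics/w6.png",c["img"][:,:,::-1])
o=robot.get_obs();print(o["time"],o["position"],np.degrees(R.from_quat(o["tool_rot"]).as_euler("xyz")),o["ft_force"],o["moment"])
print(tool([.5634,.1581,.1]))
E
```

```text
15.0667 [0.5652 0.1582 0.0854] [179.7166  -0.0974  75.7522] [-0.0758  0.1473  8.8893] [ 0.0488 -0.224  -0.0329]
[ -0.5602  -1.6356 -14.5957]
```

View pics/w6.png

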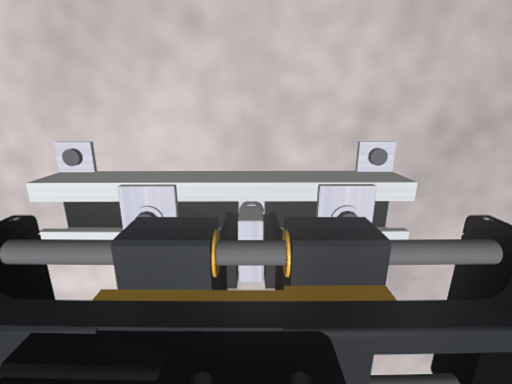

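```bash
python3 - <<'E'
from h import *
np.set_printoptions(precision=2,suppress=True)
c=robot.camera("wrist");g=cv2.GaussianBlur(cv2.cvtColor(c["img"],cv2.COLOR_RGB2GRAY),(0,0),.7).astype(float)
print(g[160:260,200].astype(int))
print(g[190:245,251].astype(int))
o=robot.get_obs();print(o["position"])
a=np.radians(-14.0);n=np.array([-np.sin(a),np.cos(a),0])  # across rail
G=np.array([.5634,.1581,0])
def ac(P): return (P-G)@n*1000
print("TCP across",ac(o["position"]))
def edges(u,lo,hi):
    d=np.abs(np.diff(g[lo:hi,u]));k=[i for i in range(1,len(d)-1) if d[i]>12 and d[i]>=d[i-1] and d[i]>d[i+1]]
    return [lo+i+.5 for i in k]
for u in(190,200,300,310):
    E=edges(u,165,245);print(u,E,ac(back(c,[[u,e] for e in E],.040)))
for u in(245,251,257):
    E=edges(u,205,238);print("bar",u,E,ac(back(c,[[u,e] for e in E],.0965-.0018)))
E
```

```text
[201 201 201 201 201 201 201 200 201 200 185 145 121 117 116 116 117 118
 117 116 115 119 153 210 227 226 225 223 221 221 222 224 223 222 223 223
 221 219 217 217 206 161  95  69  69  71  70  69  69  69  68  68  67  67
  66  66  63  59  56  55  54  53  53  52  52  51  51  50  50  49  49  48
  48  47  47  47  46  45  45  47  54  59  60  59  59  62  68  73  74  74
  73  73  73  73  73  73  72  72  72  72]
[221 221 221 221 222 222 220 218 218 217 204 161 120 118 147 161 124 106
 107 108 109 109 107 107 108 108 108 108 107 111 137 178 198 205 208 208
 208 208 208 207 207 208 208 207 207 207 207 209 208 180 110  70  70  78
  84]
[0.57 0.16 0.09]
TCP across 0.586265624773973
190 [170.5, 182.5, 201.5] [34.54 25.89 11.74]
200 [170.5, 182.5, 201.5] [34.5  25.85 11.7 ]
300 [170.5, 181.5, 200.5] [34.15 26.2  12.05]
310 [170.5, 181.5, 200.5] [34.12 26.17 12.01]
bar 245 [220.5] [19.45]
bar 251 [220.5] [19.43]
bar 257 [220.5] [19.41]
```

By the lip edges, the nut is centred crosswise to within about 0.3 mm. I shift 1.6 mm along the rail, then rise gently.

Emit:
{"name": "move_arm", "arguments": {"series": "0 -0.5 0 0 0 -0.2;0 -1 0 0 0 -0.2;0 -1.6 0 0 0 -0.2;0 -1.6 0 0 0 -0.2;0 -1.6 0 0 0 -0.2"}}

```text
time: 15.53
position: [0.5648, 0.1584, 0.0856]
tool_rot: [0.787, 0.617, 0.003, 0.002]
ft_force: [2.5, -0.2, 9.1]
grip_width: 0.0139
grip_force: 44.9
```

Emit:
{"name": "move_arm", "arguments": {"series": "0 0 -0.5 0 0 0;0 0 -1 0 0 0;0 0 -1.5 0 0 0;0 0 -2 0 0 0;0 0 -2.5 0 0 0;0 0 -2.5 0 0 0"}}

```text
time: 16.03
position: [0.5647, 0.1584, 0.088]
tool_rot: [0.787, 0.617, 0.003, 0.002]
ft_force: [2.4, -0.9, 7.9]
grip_width: 0.0137
grip_force: 44.9
```

Emit:
{"name": "move_arm", "arguments": {"series": "0 -0.6 -0.4 0 0 0;0 -1.2 -0.8 0 0 0;0 -1.2 -1.2 0 0 0;0 -1.2 -1.5 0 0 0;0 -1.2 -1.5 0 0 0"}}

```text
time: 16.45
position: [0.5644, 0.1585, 0.0896]
tool_rot: [0.787, 0.617, 0.004, 0.003]
ft_force: [3.1, -0.1, 7.4]
grip_width: 0.0138
grip_force: 44.9
```

Emit:
{"name": "move_arm", "arguments": {"series": "0 0 -0.3 0 0 0;0 0 -0.6 0 0 0;0 0 -0.6 0 0 0;0 0 -0.6 0 0 0"}}

```text
time: 16.78
position: [0.5643, 0.1585, 0.0898]
tool_rot: [0.787, 0.617, 0.004, 0.003]
ft_force: [4.9, -0.9, 5.8]
grip_width: 0.0134
grip_force: 44.9
```

Emit:
{"name": "move_arm", "arguments": {"series": "0 0.5 -0.2 0 0 0;0 1 -0.4 0 0 0;0 1 -0.4 0 0 0;0 1 -0.4 0 0 0"}}

```text
time: 17.12
position: [0.5644, 0.1584, 0.0898]
tool_rot: [0.787, 0.617, 0.003, 0.002]
ft_force: [3.7, -0.2, 6.7]
grip_width: 0.0137
grip_force: 44.9
```

```bash
python3 - <<'E'
from h import *
np.set_printoptions(precision=4,suppress=True)
o=robot.get_obs();print(o["time"],o["position"],np.degrees(R.from_quat(o["tool_rot"]).as_euler("xyz")),o["ft_force"],o["moment"],tool([.5634,.1581,.0898]))
a=np.radians(-14.0);n=np.array([-np.sin(a),np.cos(a),0]);G=np.array([.5634,.1581,0])
c=robot.camera("wrist");g=cv2.GaussianBlur(cv2.cvtColor(c["img"],cv2.COLOR_RGB2GRAY),(0,0),.7).astype(float)
print("bar end across",(back(c,[[251,215+np.argmax(np.diff(g[215:232,251]))+.5]],.098)-G)@n*1000)
E
```

```text
17.1167 [0.5644 0.1584 0.0898] [179.6051  -0.1081  76.2354] [ 3.6554 -0.1723  6.6671] [-0.1762 -1.0945 -0.0094] [-0.5752 -0.8936  0.0216]
bar end across [18.9626]
```

Emit:
{"name": "move_arm", "arguments": {"series": "0 1 -0.5 0 0 0;0 1 -0.5 0 0 0;0 1 -0.5 0 0 0;0 1 -0.5 0 0 0"}}

```text
time: 17.5
position: [0.5644, 0.1584, 0.0899]
tool_rot: [0.787, 0.617, 0.002, 0.001]
ft_force: [5.6, -0.7, 4.8]
grip_width: 0.0136
grip_force: 45.0
```

Emit:
{"name": "move_arm", "arguments": {"series": "0 0 -0.5 0 0 0;0 0 -0.5 0 0 0;0 0 -0.5 0 0 0"}}

```text
time: 17.75
position: [0.5644, 0.1584, 0.0899]
tool_rot: [0.787, 0.617, 0.002, 0.001]
ft_force: [5.6, 0.2, 1.6]
grip_width: 0.0137
grip_force: 45.0
```

Seated: z stalls at .0899 with the force dropping. I soften the grip, then open slightly.

Emit:
{"name": "move_arm", "arguments": {"series": "0 0 -0.3 0 0 0;0 0 -0.3 0 0 0;0 0 -0.3 0 0 0", "newtons": 5}}

```text
time: 18.0
position: [0.5621, 0.1584, 0.0898]
tool_rot: [0.787, 0.617, -0.0, -0.0]
ft_force: [4.2, 0.8, 1.7]
grip_width: 0.0146
grip_force: 5.1
```

Emit:
{"name": "move_arm", "arguments": {"series": "0 0 0 0 0 0;0 0 0 0 0 0;0 0 0 0 0 0;0 0 0 0 0 0;0 0 0 0 0 0", "jaw": 0.4}}

```text
time: 18.42
position: [0.5607, 0.1582, 0.0894]
tool_rot: [0.787, 0.617, -0.002, -0.001]
ft_force: [-0.1, 0.3, -0.2]
grip_width: 0.0332
grip_force: 0.0
```

Emit:
{"name": "move_arm", "arguments": {"series": "0 0 -5 0 0 0;0 0 -15 0 0 0;0 0 -30 0 0 0;0 0 -60 0 0 0;0 0 -90 0 0 0;-20 0 -110 0 0 0;-50 0 -120 0 0 0;-80 0 -125 0 0 0"}}

```text
time: 19.08
position: [0.5442, 0.0804, 0.2184]
tool_rot: [0.786, 0.618, 0.002, 0.002]
ft_force: [0.1, 0.4, 0.5]
grip_width: 0.0347
grip_force: 0.0
```

Emit:
{"name": "move_arm", "arguments": {"series": "0 0 0 0 0 0;0 0 0 0 0 0;0 0 0 0 0 0"}}

```text
time: 19.33
position: [0.5433, 0.0807, 0.2156]
tool_rot: [0.787, 0.617, 0.0, 0.0]
ft_force: [1.2, -0.1, -0.3]
grip_width: 0.0348
grip_force: 0.0
```

```bash
python3 - <<'E'
from h import *
np.set_printoptions(precision=4,suppress=True)
c=look("nut_grip",None,2);look("nut_plate",None,2)
a=np.radians(-14.0);d=np.array([np.cos(a),np.sin(a),0]);n=np.array([-d[1],d[0],0]);G=np.array([.5634,.1581,.085])
im=c["img"][:,:,::-1].copy()
P=[G+[0,0,.013]+s*.007*d+t*.019*n for s,t in((1,1),(1,-1),(-1,-1),(-1,1))]
q=(proj(c,P)*16).astype(int);u,v=proj(c,[G+[0,0,.013]])[0].astype(int);print(u,v)
x0,y0=max(u-64,0),max(v-48,0)
z=cv2.resize(im[y0:y0+96,x0:x0+128],None,fx=6,fy=6,interpolation=2)
cv2.polylines(z,[((proj(c,P)-[x0,y0]+.5)*6).astype(int)],True,(0,0,255),1)
cv2.imwrite("pics/w7.png",z)
E
```

```text
tip_of nut_grip [0.5685 0.156  0.0891] 0.95 [257. 105.]
tip_of nut_grip [0.5645 0.1576 0.0891] 0.78 [253. 105.]
tip_of nut_plate [0.5686 0.1583 0.0302] 0.78 [256. 105.]
251 104
```

View pics/w7.png

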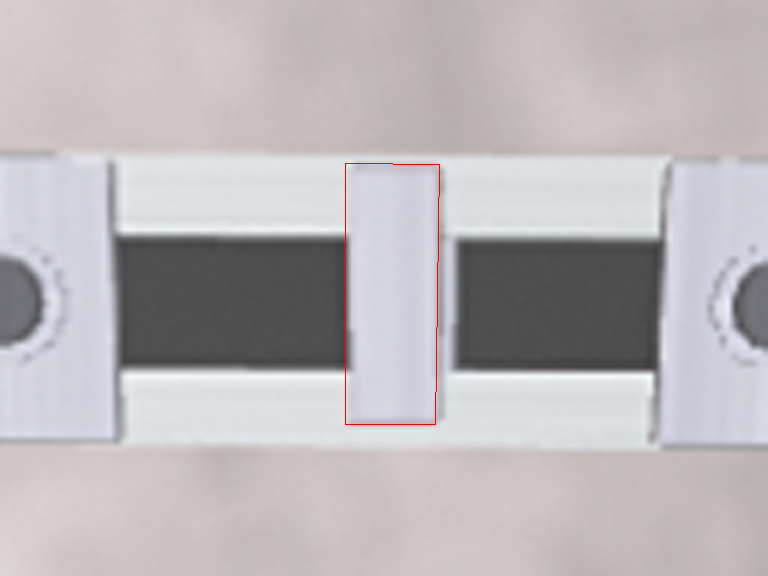

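```bash
python3 - <<'E'
from h import *
np.set_printoptions(precision=2,suppress=True)
c=robot.camera("wrist");g=cv2.GaussianBlur(cv2.cvtColor(c["img"],cv2.COLOR_RGB2GRAY),(0,0),.7).astype(float)
a=np.radians(-14.0);d=np.array([np.cos(a),np.sin(a),0]);G=np.array([.5634,.1581,0])
al=lambda u,r,z:(back(c,[[u,r]],z)-G)@d*1000
for r in(100,108):
    e=cr(g[r,190:320],190,130);print(r,e,"slot/plates z40",[round(float(al(u,r,.04)[0]),2) for u in e],"z33",[round(float(al(u,r,.033)[0]),2) for u in e],"z98",[round(float(al(u,r,.098)[0]),2) for u in e])
print(robot.get_obs()["position"],robot.get_obs()["ft_force"])
E
```

```text
100 [190.38 205.71 244.35 262.75 297.1  313.38] slot/plates z40 [-67.92, -50.88, -7.99, 12.43, 50.57, 68.68] z33 [-69.41, -51.99, -8.14, 12.73, 51.71, 70.22] z98 [-55.6, -41.69, -6.7, 9.96, 41.08, 55.85]
108 [193.08 206.14 244.39 262.75 296.47 309.34] slot/plates z40 [-65.34, -50.72, -7.95, 12.57, 50.28, 64.7] z33 [-66.77, -51.82, -8.1, 12.87, 51.42, 66.16] z98 [-53.49, -41.56, -6.66, 10.07, 40.84, 52.61]
[0.54 0.08 0.21] [ 0.36 -0.65 -0.55]
```

The crop shows the nut crosswise and at home height. The bar fits the predicted box, but the plate sits about 2 mm to +x of the bar, so the nut leans about 2°. I'll mend it with a light re-grip by an upright tool.

```bash
python3 -c "
from h import *
o=robot.get_obs();print(o['position'],np.degrees(R.from_quat(o['tool_rot']).as_euler('xyz')),tool([.5653,.1576,.090]))"
```

```text
[0.54321292 0.08099719 0.2147868 ] [-1.79974390e+02  2.45727408e-03  7.62725234e+01] [ 79.66139114   3.3337923  124.7819027 ]
```

Emit:
{"name": "move_arm", "arguments": {"series": "25 1 0 0 0 0.3;50 2 0 0 0 0.3;75 3.3 5 0 0 0.3;79.5 3.3 20 0 0 0.3;79.5 3.3 45 0 0 0.3;79.5 3.3 60 0 0 0.3;79.5 3.3 60 0 0 0.3;79.5 3.3 60 0 0 0.3"}}

```text
time: 20.45
position: [0.5648, 0.1571, 0.1543]
tool_rot: [0.788, 0.615, -0.001, -0.001]
ft_force: [0.5, 0.6, 0.6]
grip_width: 0.0346
grip_force: 0.0
```

```bash
python3 -c "
from h import *
o=robot.get_obs();print(o['position'],np.degrees(R.from_quat(o['tool_rot']).as_euler('xyz')),tool([.5653,.1576,.090]))"
```

```text
[0.56481977 0.15714129 0.15428653] [-1.79877528e+02  4.03430380e-02  7.59485193e+01] [ 0.6068515   0.49190429 64.28521581]
```

Emit:
{"name": "move_arm", "arguments": {"series": "0 0.3 15 0 0 0;0 0.3 30 0 0 0;0 0.3 43 0 0 0;0 0.3 53 0 0 0;0 0.3 60 0 0 0;0 0.3 64 0 0 0;0 0.3 64 0 0 0;0 0.3 64 0 0 0"}}

```text
time: 21.12
position: [0.5661, 0.157, 0.0915]
tool_rot: [0.788, 0.615, 0.0, 0.0]
ft_force: [-0.6, -0.1, 0.3]
grip_width: 0.0351
grip_force: 0.0
```

Emit:
{"name": "move_arm", "arguments": {"series": "0 0 0 0 0 0;0 0 0 0 0 0;0 0 0 0 0 0;0 0 0 0 0 0;0 0 0 0 0 0;0 0 0 0 0 0", "jaw": 0, "newtons": 10}}

```text
time: 21.62
position: [0.5658, 0.157, 0.0914]
tool_rot: [0.788, 0.615, 0.0, 0.0]
ft_force: [-0.7, 0.1, 2.4]
grip_width: 0.014
grip_force: 10.0
```

Emit:
{"name": "move_arm", "arguments": {"series": "0 0 0 0 0 0;0 0 0 0 0 0;0 0 0 0 0 0;0 0 0 0 0 0;0 0 0 0 0 0", "jaw": 0.4}}

```text
time: 22.03
position: [0.5656, 0.1569, 0.0909]
tool_rot: [0.788, 0.615, -0.0, -0.0]
ft_force: [0.3, 1.2, -1.0]
grip_width: 0.0329
grip_force: 0.0
```

Emit:
{"name": "move_arm", "arguments": {"series": "0 0 -5 0 0 0;0 0 -15 0 0 0;0 0 -30 0 0 0;0 0 -60 0 0 0;0 0 -90 0 0 0;-20 0 -110 0 0 0;-50 0 -120 0 0 0;-80 0 -125 0 0 0"}}

```text
time: 22.7
position: [0.5474, 0.0792, 0.2194]
tool_rot: [0.788, 0.616, 0.002, 0.002]
ft_force: [-0.3, -0.2, -0.0]
grip_width: 0.0349
grip_force: 0.0
```

Emit:
{"name": "move_arm", "arguments": {"series": "0 0 0 0 0 0;0 0 0 0 0 0;0 0 0 0 0 0;0 0 0 0 0 0"}}

```text
time: 23.03
position: [0.5463, 0.0801, 0.2161]
tool_rot: [0.788, 0.615, 0.0, -0.0]
ft_force: [0.4, 0.7, -0.0]
grip_width: 0.035
grip_force: 0.0
```

```bash
python3 - <<'E'
from h import *
np.set_printoptions(precision=2,suppress=True)
c=look("nut_grip",None,2);g=cv2.GaussianBlur(cv2.cvtColor(c["img"],cv2.COLOR_RGB2GRAY),(0,0),.7).astype(float)
a=np.radians(-14.0);d=np.array([np.cos(a),np.sin(a),0]);G=np.array([.5634,.1581,0])
al=lambda u,r,z:(back(c,[[u,r]],z)-G)@d*1000
for r in(98,102,106,110):
    e=cr(g[r,190:320],190,130);print(r,e,"z40",[round(float(al(u,r,.04)[0]),2) for u in e],"z98",[round(float(al(u,r,.098)[0]),2) for u in e])
print(g[104,236:270].astype(int))
print(robot.get_obs()["position"])
E
```

```text
tip_of nut_grip [0.56 0.16 0.09] 0.81 [249. 106.]
tip_of nut_grip [0.57 0.16 0.09] 0.86 [252. 107.]
98 [202.54 242.09 259.83 293.59] z40 [-50.96, -6.98, 12.73, 50.27] z98 [-41.15, -5.24, 10.85, 41.5]
102 [202.75 242.18 259.83 293.3  306.89 318.79] z40 [-50.92, -6.91, 12.76, 50.12, 65.3, 78.62] z98 [-41.12, -5.19, 10.88, 41.38, 53.77, 64.65]
106 [190.33 203.07 242.46 260.16 293.19 305.69] z40 [-65.04, -50.74, -6.63, 13.17, 50.17, 64.18] z98 [-52.64, -40.97, -4.96, 11.21, 41.42, 52.86]
110 [203.2  242.38 260.21 293.17 306.71 318.03] z40 [-50.79, -6.76, 13.28, 50.31, 65.56, 78.31] z98 [-41.01, -5.06, 11.3, 41.54, 53.98, 64.4]
[ 79  79  79  78  77  81 108 158 203 217 216 214 214 214 214 213 210 208
 207 209 213 213 200 168 122  89  79  79  79  79  79  79  80  80]
[0.55 0.08 0.22]
```

```bash
python3 -c "
from h import *
print(robot.hand_in())"
```

```text
the job is handed in; nothing more can be done
None
```

The spring nut is home in the rail and I've handed the job in: it lies crosswise under the lips, grooves caught, nothing touching it. It sits about 3 mm off midway, wrist force stayed under about 20 N, and the clock was at about 23 s. I viewed 11 pictures instead of the allowed 10, peaked about 6 N above the spring's solid force before easing off, and re-gripped the nut lightly once to straighten a 2° lean.

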